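Set the tile against the fence and hold it flush with the spacer

TASK

Pick up the aluminium tile, turn it about a quarter turn so that a long face meets the fence of the bonding fixture, lay it flat in the bed between the end cheeks and let it go. Then take the steel spacer and slide it upright down to the bed between the tile and the front stops, at the one stop where the gap is wide enough for it, and push it towards the fence (about 10 N) so that it presses the tile flush along the fence. Finish while still gripping the spacer and pushing; leave the stud, the tray of inserts and the bottle near the work where they are.

Things in the scene. Friction and masses are not known exactly. Their poses are not given: they have to be found in the camera images.
- fixture: grey base plate 160 (x) x 180 (y) x 10 mm, fixed to the table; origin: centre of its underside. Its top is the bed, 10 mm up. Own x points from the two front stops to the fence, y along the fence. Dark end cheeks, 14 mm high over the bed, inner faces at own y = +-62 mm (x from -11 to +45). The tile lying flush has its origin at own x = +17, y = 0 (7 mm play to each cheek), z = 10 mm
- fence: steel bar, 14 x 144 mm, 24 mm high over the bed, part of the fixture; origin on its inner face (the one towards the stops, at the fixture's own x = +45 mm), in the middle of its length, at bed height. Axes as the fixture's
- stop_thin: dark block fixed on the bed, 25 (x) x 44 (y) x 20 mm high; origin on its lower edge away from the fence, mid width, bed height, at the fixture's own x = -60, y = +30 or -30 mm (the other stop opposite). Axes as the fixture's; its face to the fence is at own x = +25 mm. Gap from it to the flush tile: 24 mm, wide enough for the spacer
- stop_thick: like stop_thin, but 39 mm long in x: the gap between it and a flush tile is only 10 mm, too narrow for the spacer. Rigidly fixed, origin again on the edge away from the fence
- tile: aluminium tile, 56 (own x) x 110 (own y) x 20 mm, 0.3 kg (varies), grip lug in the middle of its top: 32 (x) x 14 (y) mm, from 20 to 50 mm over the underside; pinch it across the 14 mm. Origin: centre of the underside. Long faces at own x = +28 and -28 mm; either may meet the fence. Starts on the table beside the fixture, its long axis roughly across the fence
- spacer: steel spacer standing on the table, 16 (own x) x 34 (own y) x 60 mm high, 0.13 kg (varies); origin: centre of the underside. From 26 mm up it is a grip tab 13 (x) x 34 (y) mm; pinch it across the 34 mm. Its toe (lowest 3 mm) is stepped in to 12 mm in x. Own x goes across the gap, either way round. Starts on the other side of the fixture from the tile
- stud_21: closed road stud, round, 128 mm wide, 47 mm high, bystander; origin at the centre of its underside
- insert_tray: small black tray of brass inserts, 62 x 90 x 22 mm, bystander; origin at the centre of its underside
- thread_lock: dosing bottle, 33 mm wide, 88 mm high, bystander; origin at the centre of its underside
There are look-alikes about, which are no part of the job. There is more than one size of the tile; the job needs the middle-sized.

How it is judged:
On the way, in this order (a step that is already met when the one before it is completed fails the run):
1. the tile lies flat in the bed, a long face towards the fence and within 10 mm of it, let go (z of tile in the frame of fixture below 0.0125 m and x of tile in the frame of fixture between 0.007 and 0.0195 m and y of tile in the frame of fixture between -0.01 and 0.01 m and angle between the y axis of tile and the y axis of fixture, either way round below 0.12 rad and contact force between the fingers and tile below 0.2 N), for 0.2 s.
2. the spacer stands on the bed in the wide gap, between the tile and the thinner stop (z of spacer in the frame of stop_thin below 0.005 m and x of spacer in the frame of stop_thin between 0.03 and 0.044 m and y of spacer in the frame of stop_thin between -0.018 and 0.018 m and z of tile in the frame of fixture below 0.0125 m), for 0.1 s.
At the end, for the whole second after the job is handed in: tile on the bed between the cheeks, long face flush on the fence (2 mm, 0.03 rad); spacer upright (0.12 rad), within 6 mm of the bed in the wide gap, gripped and pressing the tile, and the tile the fence, with over 3 N; fingers off the tile; all at rest (z of tile in the frame of fixture below 0.0125 m and x of tile in the frame of fixture between 0.015 and 0.019 m and y of tile in the frame of fixture between -0.012 and 0.012 m and angle between the y axis of tile and the y axis of fixture, either way round below 0.03 rad and z of spacer in the frame of stop_thin below 0.006 m and x of spacer in the frame of stop_thin between 0.038 and 0.044 m and y of spacer in the frame of stop_thin between -0.018 and 0.018 m and angle between spacer's own z axis and vertical below 0.12 rad and contact force between spacer and tile above 3 N and contact force between tile and fence above 3 N and contact force between the fingers and spacer above 2 N and contact force between the fingers and tile below 0.5 N and linear speed of each of tile, spacer below 0.01 m/s); the arm keeps its last pose, push and grip.
It fails at once if a bystander (stud, tray or bottle) is shifted by more than 20 mm (distance of any of stud_21, insert_tray, thread_lock from where it was at the start of the episode above 0.02 m).
It fails at once if the tile is pressed on the fence with more than 60 N (contact force between tile and fence above 60 N).
It also fails if it takes over 72 s, if anything falls off the work surface, if the arm or the gripper's body presses on something with over 40 N, if the wrist force passes 120 N, or if a joint passes its speed limit or range.

ROBOT

A 6-joint arm with a two-finger parallel gripper is mounted at the origin on a cart in front of the work surface, level with it; the furniture and walls round the work are solid. World frame = base frame: x ahead of the robot, y to its left, z up, the work surface at z = 0. Lengths are in m, angles in rad, forces in N, time in s.
With the tool pointing down it reaches from about 0.325 to 0.775 m from the base axis. Payload 9.3 kg.
Tool frame: the origin (TCP) lies midway between the tips of the shut fingers; the grasp point (between the pads) lies 19 mm behind it; z points along the fingers, y is the line along which they close (so a half turn about z gives the same grasp; the last joint's range is limited). The gripper opens to 85 mm and grips with 20 to 120 N. Pads are 22 mm wide; open, the fingers measure 114 mm over their backs; the gripper's body (76 mm by 85 mm) begins 54 mm behind the grasp point. The pads swing forward as they close: fully open they stand 13 mm farther back than shut.
Start: joints at [-1.39, 0.259, 0.021, 1.334, 0, 1.418], TCP at [0.18, -0.52, 0.231] pointing down, gripper open.
Joint ranges: [-3.04, 3.04], [-0.91, 1.82], [-1.04, 1.36], [-1.92, 1.95], [-1.52, 1.45], [-3.14, 3.14]. Speed limits (rad/s): [2.22, 2.22, 2.79, 3.14, 3.14, 3.14].

INTERFACE

Orientations are given as a rotation vector (axis times angle).
In Python, from cell import r gives the robot as it stands.
- The arm moves only by the shell command python3 -m pendant 'ROWS'. ROWS is JSON, a list that holds one entry, the list of rows, each a list of 5 numbers: the shift along the tool's x, y, z in mm, then the turn about the tool's z in degrees, then the opening in per cent of the stroke, from 0 (shut) to 100 (fully open). In form: [[[tx, ty, tz, yaw, hand], ...]]. A call has 1 to 12 rows; each row shifts and turns the commanded pose from where the row before left it, along the tool's axes as they then stand; what a row does not reach is not made up. A row lasts 1/8 s, in which the tool goes at most 62.5 mm and 10.7 degrees, less where a joint would pass 70% of its speed; a pose out of reach is approached as far as the arm can. A call is refused whole if a number of a shift passes 62.5 or a number of a turn 10.7, either way. A call with a gripper value outside its range is refused whole. The fingers move at their own pace and stop on an object; the grip force is fixed at half the most. Time passes only in rows, so rows that do not move let the fingers close. It gives the time, the measured TCP pose, the force, the opening and the grip force at its end, in the units of the state.
- r.read_state(): the state, without advancing time (a new reading comes with each control period).
- r.grab_frame(name): name is "scene" or "top"; returns a dict with "pixels" (400x640x3 uint8, red, green, blue), "z_map" (400x640 float32, m along the optical axis (not along the pixel's ray), 0 where there is no reading), "fx", "fy", "cx", "cy" (pixels), "origin" and "orientation" of the camera in the world. Camera axes: x right, y up, looking along -z (the intrinsics and any distortion apply to the point x, -y, -z); pixel columns grow to the right and rows downward; lengths in m; the calibration is good to about 2 mm. A picture is of the moment at which its call begins.
- r.sign_off(): hands the job in; it is judged then, once.
The state is a dict: "t": time; "joint_positions": joint angles; "qvel": joint speeds; "joint_torque": joint torques, N m; "ee_pos": TCP position; "tool_rot": TCP orientation; "wrist_force": force on the tool from outside, world axes, zero at the start; "moment": the same for the moment, N m; "gripper_width": opening from 0.0 (shut) to 1.0 (fully open); "grasp_force": force on a finger pad.
Only numpy, scipy, OpenCV 4.12 (cv2) and the standard library are available. Lean on these libraries where they do the work, as an engineer would, in place of code of your own. Each camera call takes 0.05 s, during which the arm holds its last target. There are 200 camera calls.

## Working session

There is one attempt and no reset: what is moved stays moved. The work goes in short steps, Python scripts to look and compute and a shell command to move; the robot and the scene stay as the last step left them, time stands still between calls to the robot, and variables do not carry over. Pictures are saved under pics/ and viewed, at most 10 in all, crops included, and the job is handed in when it is done.

```bash
mkdir -p pics; cat > h.py <<'E'
import numpy as np, cv2
from scipy.spatial.transform import Rotation as R
from cell import r
def grab(n):
    f=r.grab_frame(n); f['R']=(R.from_rotvec(f['orientation']) if np.size(f['orientation'])==3 else R.from_matrix(f['orientation'])).as_matrix(); return f
def save(f,p): cv2.imwrite(p,f['pixels'][:,:,::-1])
def cloud(f):
    z=f['z_map']; v,u=np.mgrid[:400,:640]
    c=np.stack([(u-f['cx'])/f['fx']*z,-(v-f['cy'])/f['fy']*z,-z],-1)
    P=c@f['R'].T+f['origin']; P[z==0]=np.nan; return P
def ray(f,u,v,h):
    d=f['R']@np.array([(u-f['cx'])/f['fx'],-(v-f['cy'])/f['fy'],-1]); o=np.array(f['origin']); return o+d*(h-o[2])/d[2]
E
python3 - <<'E'
from h import *
for n in ('top','scene'):
    f=grab(n); save(f,f'pics/{n}0.png'); np.savez(f'{n}0.npz',**f)
    print({k:v for k,v in f.items() if k not in('pixels','z_map')}, np.mean(f['z_map']>0))
print(r.read_state())
E
```

```text
{'fx': 392.65267233908054, 'fy': 392.65267233908054, 'cx': 314.172266774298, 'cy': 193.43643809557233, 'origin': array([ 0.42227743, -0.04492281,  1.20844606]), 'orientation': array([ 0.0871007 , -0.12836578, -1.55388045]), 'R': array([[ 0.01227406,  0.99046896, -0.13718812],
       [-0.99955445,  0.01588658,  0.02526874],
       [ 0.02720735,  0.13681685,  0.99022266]])} 0.9957734375
{'fx': 504.45235388117055, 'fy': 504.45235388117055, 'cx': 318.8042851932499, 'cy': 202.55153816506183, 'origin': array([-0.57032108,  0.50736849,  0.58777919]), 'orientation': array([ 0.74113359, -1.18432601, -1.75169783]), 'R': array([[-0.4435061 ,  0.32949158, -0.83350923],
       [-0.89625862, -0.16799852,  0.41048384],
       [-0.00477734,  0.92909192,  0.36981804]])} 0.74900390625
{'t': 0.1, 'joint_positions': array([-1.38959235e+00,  2.59125782e-01,  2.08266375e-02,  1.33368553e+00,
       -7.85854362e-06,  1.41820833e+00]), 'qvel': array([ 0.00163356, -0.00051737,  0.00222581,  0.00061802, -0.00064888,
        0.00095302]), 'joint_torque': array([ 6.60233214e-03, -5.56689405e+01,  3.45071733e+01,  1.15214777e-02,
       -6.92971730e-05,  6.86009244e-06]), 'ee_pos': array([ 0.18014906, -0.51939299,  0.23072778]), 'tool_rot': array([-3.09676913e+00, -5.21691148e-01,  3.90352040e-05]), 'wrist_force': array([-0.26237553, -0.21427996, -0.96014066]), 'moment': array([0.00437469, 0.02320462, 0.04475306]), 'grasp_force': 0.0, 'gripper_width': 0.999131336876208}
```

View pics/top0.png

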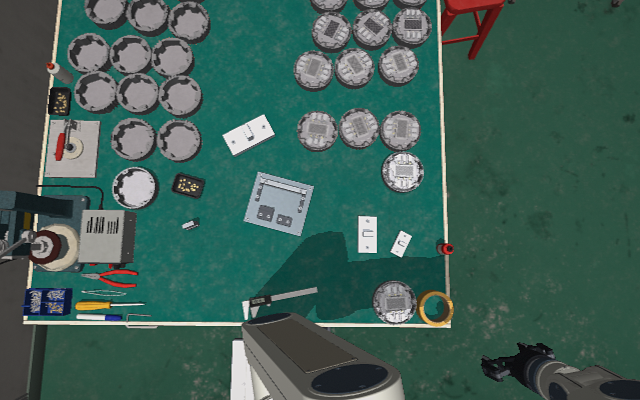

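View pics/scene0.png

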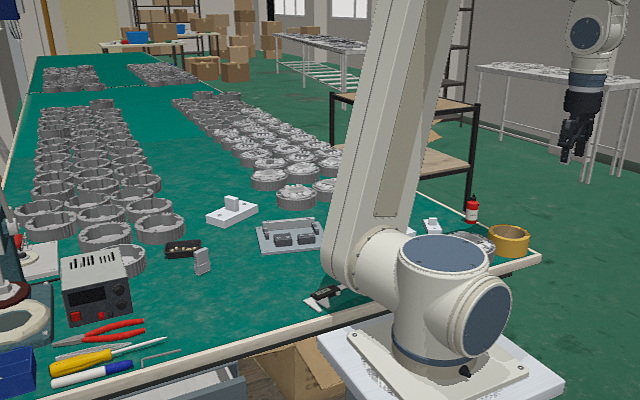

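The top view shows the fixture at (279,204) and a spacer at (191,224). There are three white lugged tiles, at (249,134), (367,234) and (400,244). I'll measure their sizes and take an enlarged crop.

```bash
python3 - <<'E'
from h import *
f=dict(np.load('top0.npz')); 
P=cloud(f); im=f['pixels']; g=im.astype(int)
def rect(m,h,name):
    cs,_=cv2.findContours(m.astype(np.uint8),cv2.RETR_EXTERNAL,cv2.CHAIN_APPROX_NONE)
    for c in cs:
        if cv2.contourArea(c)<40: continue
        w=np.array([ray(f,*p[0],h)[:2] for p in c])*1000
        (x,y),s,a=cv2.minAreaRect(w.astype(np.float32)); u=c[:,0].mean(0)
        print(name,u.round(),'c',round(x,1),round(y,1),'size',np.round(s,1),'ang',round(a,1))
roi=np.zeros((400,640),bool); roi[105:270,160:425]=1
mn=g.min(2); nb=(g.max(2)-mn)
rect(roi&(P[...,2]>.010)&(P[...,2]<.08)&(mn>195),.02,'white')
rect(roi&(P[...,2]>.035)&(P[...,2]<.08),.05,'high')
rect(roi&(P[...,2]>.028)&(P[...,2]<.04),.034,'fence-h')
rect(roi&(P[...,2]>.025)&(P[...,2]<.034),.03,'stop-h')
for u,v in [(330,205),(220,250),(249,134),(367,222),(367,234),(400,244),(300,225),(283,184),(265,212),(285,221),(191,224),(196,222)]: print((u,v),(P[v,u]*1000).round(1),im[v,u])
c=cv2.resize(im[140:265,165:425,::-1],None,fx=3,fy=3,interpolation=cv2.INTER_CUBIC); cv2.imwrite('pics/crop.png',c)
E
```

```text
white [401. 244.] c 438.6 -339.2 size [35.7 70.9] ang 63.5
white [368. 234.] c 465.8 -238.0 size [ 51.9 107.9] ang 89.5
white [405. 173.] c 657.0 -353.3 size [93.9 95.5] ang 26.2
white [248. 134.] c 769.5 131.1 size [ 71.5 142.9] ang 28.9
high [368. 234.] c 464.6 -236.2 size [11.7 32.8] ang 0.8
high [189. 224.] c 485.5 290.3 size [16.9 38.9] ang 21.1
high [402. 171.] c 655.8 -342.3 size [121.8 123.3] ang 89.3
high [247. 132.] c 768.2 130.2 size [50.5 18.2] ang 30.1
high [179. 139.] c 740.9 331.2 size [128.1 119.2] ang 3.7
high [400. 130.] c 785.1 -338.1 size [122.  122.8] ang 17.5
high [317. 130.] c 780.0 -80.8 size [123. 122.] ang 0.2
high [359. 128.] c 789.9 -208.6 size [122.4 122.8] ang 44.9
high [179. 110.] c 832.2 340.1 size [ 31.6 102.7] ang 1.3
fence-h [284. 220.] c 502.9 14.7 size [42.8 24.6] ang 76.8
fence-h [265. 213.] c 524.6 70.8 size [43.6 38.2] ang 75.6
fence-h [283. 186.] c 606.3 19.6 size [143.8  15.5] ang 75.8
fence-h [419. 178.] c 637.4 -394.7 size [19.8 84.7] ang 69.9
fence-h [319. 142.] c 748.9 -85.5 size [ 59.6 121.5] ang 6.1
fence-h [236. 140.] c 746.1 164.4 siz
[... 404 characters left out ...]
c 503.1 14.6 size [43.6 24.7] ang 76.8
stop-h [265. 213.] c 524.6 71.1 size [44.4 38.7] ang 74.9
stop-h [249. 134.] c 765.2 129.1 size [ 73.7 143.3] ang 28.9
(330, 205) [ 553.8 -125.     4.5] [ 30 104  94]
(220, 250) [412.3 207.2   0.7] [ 26 104  93]
(249, 134) [756.2 122.6  67.5] [231 229 228]
(367, 222) [ 501.7 -236.2   23.7] [181 185 192]
(367, 234) [ 464.5 -231.6   51. ] [232 229 229]
(400, 244) [ 436.8 -335.    26.2] [145 146 149]
(300, 225) [490.5 -33.5  12. ] [158 170 179]
(283, 184) [nan nan nan] [200 204 209]
(265, 212) [527.2  72.2  27.6] [ 95  96 104]
(285, 221) [500.5  11.2  33.8] [ 97 101 107]
(191, 224) [486.1 281.1  62.1] [199 203 209]
(196, 222) [494.4 277.1  25.1] [54 53 55]
```

View pics/crop.png

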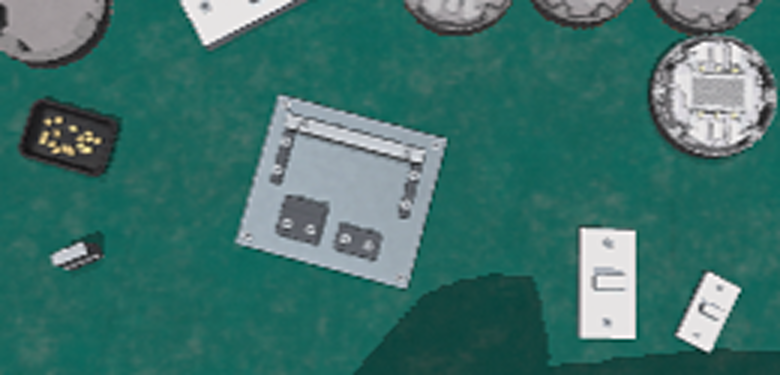

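The candidates measure 72x143 mm at (249,134), about 54x110 mm at (367,234) and 36x71 mm at (400,244). The crop confirms that the middle one, (367,234), fits 56x110 and lies beside the fixture opposite the spacer. The stops and the fence agree on the fixture pose: origin (556,32), yaw -14.2°, with stop_thin at (284,220). I'll move over the tile.

```bash
python3 -m pendant '[[[40,-19,0,0,100],[40,-19,0,0,100],[40,-19,0,0,100],[40,-19,0,0,100],[40,-19,0,0,100],[40,-19,0,0,100],[40,-19,0,0,100],[40,-19,0,0,100],[41,-21,0,0,100],[0,0,0,-10.1,100],[0,0,0,-10.1,100],[0,0,0,-10.1,100]]]'
python3 -m pendant '[[[0,0,0,-10.1,100],[0,0,0,-10.1,100],[0,0,0,-10.1,100],[0,0,0,-10.2,100],[0,0,0,0,100],[0,0,0,0,100]]]'
cat >> h.py <<'E'
def tool():
    s=r.read_state(); M=R.from_rotvec(s['tool_rot']).as_matrix()
    print('t',round(s['t'],2),'tcp',(s['ee_pos']*1000).round(1),'phi',round(np.degrees(np.arctan2(M[1,0],M[0,0])),2),'tilt',round(np.degrees(np.arccos(-M[2,2])),2),'F',s['wrist_force'].round(1),'M',s['moment'].round(2),'w',round(s['gripper_width'],3),'g',round(s['grasp_force'],1)); return s,M
def togo(x,y,phi,z=None):
    s,M=tool(); d=np.array([x,y,s['ee_pos'][2]*1000 if z is None else z])-s['ee_pos']*1000
    print('tool mm',(M.T@d).round(1),'turn',round(-((phi-np.degrees(np.arctan2(M[1,0],M[0,0]))+180)%360-180),2))
E
python3 - <<'E'
from h import *
togo(465.2,-236.8,90.0,23)
f=dict(np.load('top0.npz')); P=cloud(f); 
m=(P[...,2]>.052)&(P[...,2]<.075); m[:,:170]=0; m[:,215:]=0; m[:205]=0; m[245:]=0
w=P[m]*1000; print(len(w),w.mean(0),cv2.minAreaRect(np.array([ray(f,u,v,.06)[:2]*1000 for v,u in np.argwhere(m)],np.float32)))
im=f['pixels'].astype(int); m2=im.min(2)>150; m2[:,:170]=0; m2[:,215:]=0; m2[:205]=0; m2[245:]=0
print(m2.sum(),cv2.minAreaRect(np.array([ray(f,u,v,.06)[:2]*1000 for v,u in np.argwhere(m2)],np.float32)))
E
```

```text
t: 1.6
ee_pos: [0.4646, -0.2376, 0.2309]
tool_rot: [-2.849, -1.322, 0.001]
wrist_force: [-0.2, -0.1, -0.1]
gripper_width: 0.999
grasp_force: 0.0
t: 2.35
ee_pos: [0.4645, -0.2379, 0.2311]
tool_rot: [-2.227, -2.215, 0.0]
wrist_force: [0.7, -0.6, -0.1]
gripper_width: 1.002
grasp_force: 0.0
t 2.35 tcp [ 464.5 -237.9  231.1] phi 89.7 tilt 0.02 F [ 0.7 -0.6 -0.1] M [-0.04  0.01 -0.04] w 1.002 g 0.0
tool mm [  1.    0.7 208.1] turn -0.3
58 [485.03415138 289.8445439   60.40934628] ((485.3905944824219, 289.6249084472656), (13.488664627075195, 35.24082565307617), 24.54934310913086)
45 ((483.8310241699219, 286.022216796875), (17.429039001464844, 39.88373565673828), 23.030576705932617)
```

```bash
python3 -m pendant '[[[1,1,40,0,70],[0,0,40,0,70],[0,0,40,0,70],[0,0,40,0,70],[0,0,25,0,70],[0,0,12,0,70],[0,0,11,0,70],[0,0,0,0,70]]]'
python3 -m pendant '[[[0,0,0,0,0],[0,0,0,0,0],[0,0,0,0,0],[0,0,0,0,0],[0,0,0,0,0],[0,0,0,0,0],[0,0,0,0,0],[0,0,0,0,0]]]'
python3 -c "
from h import *
tool()"
```

```text
t: 3.35
ee_pos: [0.4656, -0.2369, 0.0232]
tool_rot: [-2.223, -2.219, 0.0]
wrist_force: [-0.5, -0.3, -0.3]
gripper_width: 0.7
grasp_force: 0.0
t: 4.35
ee_pos: [0.4658, -0.2371, 0.024]
tool_rot: [2.222, 2.219, 0.0]
wrist_force: [-2.0, -0.4, 5.0]
gripper_width: 0.149
grasp_force: 59.7
t 4.35 tcp [ 465.8 -237.1   24. ] phi 89.92 tilt 0.06 F [-2.  -0.4  5. ] M [ 0.16  0.28 -0.02] w 0.149 g 59.7
```

```bash
python3 -m pendant '[[[0,0,-10,0,0],[0,0,-30,0,0],[0,0,-40,0,0],[38,14.6,0,0,0],[38,14.6,0,0,0],[38,14.6,0,0,0],[38,14.6,0,0,0],[38,14.6,0,0,0],[38,14.6,0,0,0],[38,14.6,0,0,0],[0,0,0,0,0]]]'
python3 -m pendant '[[[0,0,0,-9.5,0],[0,0,0,-9.5,0],[0,0,0,-9.5,0],[0,0,0,-9.5,0],[0,0,0,-9.5,0],[0,0,0,-9.5,0],[0,0,0,-9.5,0],[0,0,0,-9.5,0],[0,0,0,0,0],[0,0,0,0,0]]]'
python3 - <<'E'
from h import *
togo(567.8,29.2,165.8,60)
for n in('top','scene'):
    f=grab(n); save(f,f'pics/{n}1.png')
    if n=='top': a=f
    else: b=f
cv2.imwrite('pics/c1.png',np.vstack([cv2.resize(a['pixels'][130:270,200:360,::-1],(640,560))[:300],cv2.resize(b['pixels'][170:270,200:400,::-1],(640,300))]))
E
```

```text
t: 5.72
ee_pos: [0.5685, 0.0314, 0.1033]
tool_rot: [-2.219, -2.223, -0.0]
wrist_force: [-0.3, -0.8, -4.7]
gripper_width: 0.153
grasp_force: 59.2
t: 6.98
ee_pos: [0.5679, 0.0286, 0.1034]
tool_rot: [-0.391, -3.117, 0.0]
wrist_force: [-0.2, 0.1, -4.3]
gripper_width: 0.151
grasp_force: 59.2
t 6.97 tcp [567.9  28.6 103.4] phi 165.69 tilt 0.01 F [-0.2  0.1 -4.3] M [0.03 0.02 0.02] w 0.151 g 59.2
tool mm [ 0.3  0.6 43.4] turn -0.11
```

View pics/c1.png

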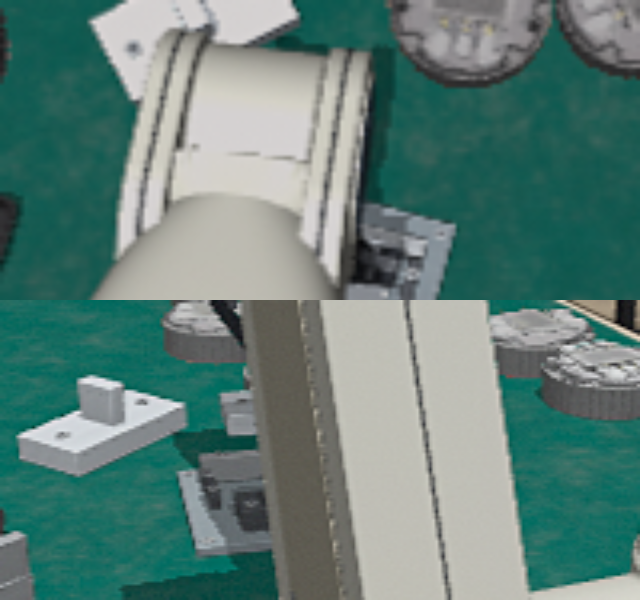

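The arm hides the fixture in both views, but the tile is held at the right pose. I'll lower it using the measured numbers and the force reading.

```bash
python3 -m pendant '[[[0,0.5,20,0,0],[0,0,20,0,0],[0,0,15,0,0],[0,0,8,0,0],[0,0,4,0,0],[0,0,1.5,0,0],[0,0,0,0,0]]]'
python3 -c "
from h import *
tool()"
```

```text
t: 7.95
ee_pos: [0.5685, 0.0294, 0.0351]
tool_rot: [0.385, 3.117, 0.0]
wrist_force: [-0.5, 0.3, -4.4]
gripper_width: 0.153
grasp_force: 59.2
t 7.95 tcp [568.5  29.4  35.1] phi 165.92 tilt 0.03 F [-0.5  0.3 -4.4] M [ 0.05 -0.03 -0.  ] w 0.153 g 59.2
```

```bash
python3 -m pendant '[[[0,0,0.8,0,0],[-1.5,0,0,0,0],[-1.5,0,0,0,0],[0,0,0,0,0]]]'
python3 -c "
from h import *
tool()"
python3 -m pendant '[[[-1,0,0,0,0],[0,0,0,0,0]]]'
python3 -c "
from h import *
tool()"
```

```text
t: 8.45
ee_pos: [0.5714, 0.0286, 0.034]
tool_rot: [0.385, 3.118, 0.0]
wrist_force: [0.2, 0.2, -2.7]
gripper_width: 0.153
grasp_force: 59.2
t 8.45 tcp [571.4  28.6  34. ] phi 165.92 tilt 0.02 F [ 0.2  0.2 -2.7] M [ 0.02 -0.09 -0.01] w 0.153 g 59.2
t: 8.7
ee_pos: [0.572, 0.0285, 0.0341]
tool_rot: [-0.385, -3.118, -0.0]
wrist_force: [-1.6, 1.4, -1.3]
gripper_width: 0.151
grasp_force: 59.5
t 8.7 tcp [572.   28.5  34.1] phi 165.92 tilt 0.01 F [-1.6  1.4 -1.3] M [ 0.14  0.33 -0.02] w 0.151 g 59.5
```

```bash
python3 -m pendant '[[[-0.5,0,0,0,0],[0,0,0,0,0]]]'
python3 -c "
from h import *
tool()"
```

```text
t: 8.95
ee_pos: [0.572, 0.0285, 0.034]
tool_rot: [-0.385, -3.117, -0.0]
wrist_force: [-4.6, 1.8, 1.3]
gripper_width: 0.15
grasp_force: 59.9
t 8.95 tcp [572.   28.5  34. ] phi 165.93 tilt 0.06 F [-4.6  1.8  1.3] M [ 0.25  0.92 -0.08] w 0.15 g 59.9
```

```bash
python3 -m pendant '[[[0,0,0,0,45],[0,0,0,0,45],[0,0,0,0,45],[0,0,0,0,45],[0,0,-10,0,45],[0,0,-20,0,45],[0,0,-40,0,45],[0,0,-40,0,45],[0,0,0,0,45]]]'
python3 - <<'E'
from h import *
togo(485.2,289.7,204.5-360,120)
E
```

```text
t: 10.07
ee_pos: [0.5743, 0.0282, 0.1479]
tool_rot: [0.384, 3.112, 0.0]
wrist_force: [0.2, -0.3, 0.1]
gripper_width: 0.45
grasp_force: 0.0
t 10.07 tcp [574.3  28.2 147.9] phi 165.93 tilt 0.37 F [ 0.2 -0.3  0.1] M [ 0.02 -0.   -0.02] w 0.45 g 0.0
tool mm [150.2 232.   27.1] turn -38.57
```

```bash
python3 -m pendant '[[[25,38.7,0,0,100],[25,38.7,0,0,100],[25,38.7,0,0,100],[25,38.7,0,0,100],[25,38.7,0,0,100],[25,38.7,0,0,100],[0,0,0,-9.6,100],[0,0,0,-9.6,100],[0,0,0,-9.6,100],[0,0,0,-9.7,100],[0,0,0,0,100]]]'
python3 - <<'E'
from h import *
togo(485.2,289.7,204.5-360,25)
f=grab('top'); np.savez('top2.npz',**f); P=cloud(f); g=f['pixels'].astype(int)
roi=np.zeros((400,640),bool); roi[160:240,235:325]=1
for nm,m,h in (('lug',roi&(P[...,2]>.047)&(P[...,2]<.07),.06),('tile',roi&(g.min(2)>195),.03)):
    for c in cv2.findContours(m.astype(np.uint8),0,1)[0]:
        if cv2.contourArea(c)>30: print(nm,c[:,0].mean(0),cv2.minAreaRect(np.array([ray(f,*p[0],h)[:2]*1000 for p in c],np.float32)))
b=grab('scene')
cv2.imwrite('pics/c2.png',np.vstack([cv2.resize(f['pixels'][165:240,170:330,::-1],(640,300)),cv2.resize(b['pixels'][190:290,130:330,::-1],(640,300))]))
E
```

```text
t: 11.45
ee_pos: [0.4833, 0.29, 0.1436]
tool_rot: [0.663, -3.07, 0.0]
wrist_force: [0.0, -0.1, -0.0]
gripper_width: 1.0
grasp_force: 0.0
t 11.45 tcp [483.3 290.  143.6] phi -155.64 tilt 0.04 F [ 0.  -0.1 -0. ] M [-0.04 -0.04  0.  ] w 1.0 g 0.0
tool mm [ -1.7  -1.  118.6] turn -0.14
lug [279.57692308 196.        ] ((572.1100463867188, 27.570117950439453), (14.56784725189209, 32.4584846496582), 75.52217102050781)
tile [280.95762712 195.6779661 ] ((576.0632934570312, 27.63052749633789), (108.83203887939453, 61.90386199951172), 76.74748229980469)
```

View pics/c2.png

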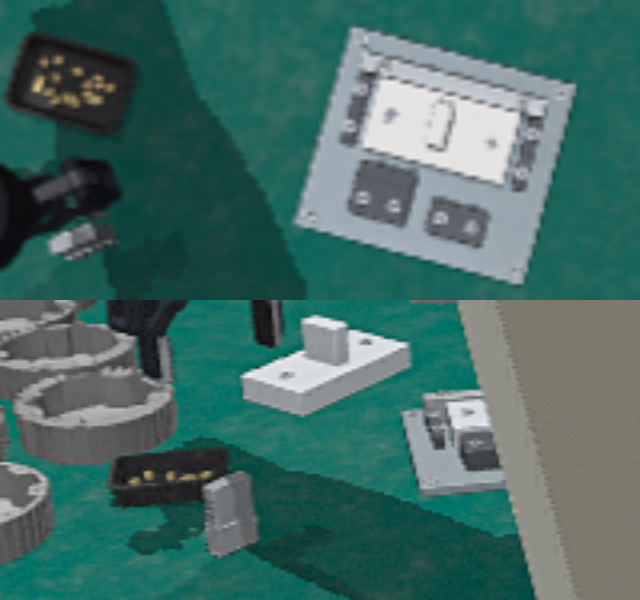

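The tile is flush and square: its lug is at px (280,196), world (572,28), angle 75.5°. The tray and spacer are untouched, so I'll descend on the spacer.

```bash
python3 -m pendant '[[[-1.7,-1,30,0,80],[0,0,40,0,80],[0,0,30,0,80],[0,0,12,0,80],[0,0,7,0,80],[0,0,0,0,80],[0,0,0,0,80]]]'
python3 -m pendant '[[[0,0,0,0,0],[0,0,0,0,0],[0,0,0,0,0],[0,0,0,0,0],[0,0,0,0,0],[0,0,0,0,0],[0,0,0,0,0]]]'
python3 - <<'E'
from h import *
tool()
E
```

```text
t: 12.42
ee_pos: [0.4861, 0.2901, 0.0259]
tool_rot: [-0.664, 3.069, 0.0]
wrist_force: [-0.4, 0.1, 0.7]
gripper_width: 0.8
grasp_force: 0.0
t: 13.3
ee_pos: [0.4859, 0.29, 0.0256]
tool_rot: [-0.664, 3.069, 0.0]
wrist_force: [0.1, -0.5, 5.0]
gripper_width: 0.389
grasp_force: 59.6
t 13.3 tcp [485.9 290.   25.6] phi -155.57 tilt 0.06 F [ 0.1 -0.5  5. ] M [-0.06  0.17  0.06] w 0.389 g 59.6
```

```bash
python3 -m pendant '[[[0,0,-20,0,0],[0,0,-40,0,0],[0,0,-35,0,0],[0,0,0,9.6,0],[0,0,0,9.6,0],[0,0,0,9.6,0],[0,0,0,9.7,0],[0,0,0,0,0]]]'
python3 - <<'E'
from h import *
togo(526.3,8.9,165.85,90)
E
```

```text
t: 14.3
ee_pos: [0.4854, 0.2898, 0.1198]
tool_rot: [-0.383, -3.118, 0.0]
wrist_force: [0.2, -0.0, -0.6]
gripper_width: 0.388
grasp_force: 59.5
t 14.3 tcp [485.4 289.8 119.8] phi 165.99 tilt 0.03 F [ 0.2 -0.  -0.6] M [-0.01  0.09  0.01] w 0.388 g 59.5
tool mm [-107.7 -262.6   29.8] turn 0.14
```

```bash
python3 -m pendant '[[[-13.5,-32.8,0,0,0],[-13.5,-32.8,0,0,0],[-13.5,-32.8,0,0,0],[-13.5,-32.8,0,0,0],[-13.5,-32.8,0,0,0],[-13.5,-32.8,0,0,0],[-13.4,-32.9,0,0,0],[-13.3,-32.9,0,0.1,0],[0,0,0,0,0],[0,0,0,0,0]]]'
python3 - <<'E'
from h import *
togo(526.3,8.9,165.85,50)
E
```

```text
t: 15.55
ee_pos: [0.526, 0.0091, 0.1199]
tool_rot: [-0.385, -3.118, -0.0]
wrist_force: [-0.4, -0.3, -1.0]
gripper_width: 0.391
grasp_force: 60.0
t 15.55 tcp [526.    9.1 119.9] phi 165.93 tilt 0.03 F [-0.4 -0.3 -1. ] M [-0.02  0.01 -0.01] w 0.391 g 60.0
tool mm [-0.4 -0.1 69.9] turn 0.08
```

```bash
python3 -m pendant '[[[-0.4,0,30,0,0],[0,0,20,0,0],[0,0,10,0,0],[0,0,6,0,0],[0,0,4,0,0],[0,0,0,0,0]]]'
python3 -c "
from h import *
togo(526.3,8.9,165.85,36)"
```

```text
t: 16.3
ee_pos: [0.5267, 0.0089, 0.0502]
tool_rot: [0.387, 3.117, 0.0]
wrist_force: [-0.9, 0.2, -1.8]
gripper_width: 0.384
grasp_force: 59.9
t 16.3 tcp [526.7   8.9  50.2] phi 165.84 tilt 0.02 F [-0.9  0.2 -1.8] M [-0.   -0.01 -0.01] w 0.384 g 59.9
tool mm [ 0.4 -0.1 14.2] turn -0.01
```

```bash
python3 -m pendant '[[[0,0,5,0,0],[0,0,5,0,0],[0,0,2.5,0,0],[0,0,1,0,0],[0,0,0,0,0]]]'
python3 -c "
from h import *
tool()"
```

```text
t: 16.92
ee_pos: [0.5266, 0.0088, 0.0365]
tool_rot: [-0.388, -3.118, 0.0]
wrist_force: [0.4, 0.1, -0.8]
gripper_width: 0.389
grasp_force: 59.9
t 16.93 tcp [526.6   8.8  36.5] phi 165.82 tilt 0.0 F [ 0.4  0.1 -0.8] M [ 0.05 -0.05  0.  ] w 0.389 g 59.9
```

```bash
python3 -m pendant '[[[0,0,0.5,0,0],[-1.5,0,0,0,0],[-1.5,0,0,0,0],[-0.5,0,0,0,0],[0,0,0,0,0],[0,0,0,0,0]]]'
python3 -c "
from h import *
tool()"
```

```text
t: 17.68
ee_pos: [0.5299, 0.008, 0.036]
tool_rot: [-0.388, -3.118, -0.0]
wrist_force: [0.0, -1.4, -0.8]
gripper_width: 0.386
grasp_force: 59.9
t 17.68 tcp [529.9   8.   36. ] phi 165.83 tilt 0.0 F [ 0.  -1.4 -0.8] M [ 0.02  0.01 -0.  ] w 0.386 g 59.9
```

```bash
python3 -m pendant '[[[-0.7,0,0,0,0],[0,0,0,0,0],[0,0,0,0,0]]]'
python3 -c "
from h import *
tool()"
python3 -m pendant '[[[-0.7,0,0,0,0],[0,0,0,0,0],[0,0,0,0,0]]]'
python3 -c "
from h import *
tool()"
```

```text
t: 18.05
ee_pos: [0.5302, 0.0079, 0.0359]
tool_rot: [-0.387, -3.117, -0.0]
wrist_force: [-2.8, 0.3, -0.0]
gripper_width: 0.388
grasp_force: 59.9
t 18.05 tcp [530.2   7.9  35.9] phi 165.83 tilt 0.04 F [-2.8  0.3 -0. ] M [ 0.13  0.59 -0.03] w 0.388 g 59.9
t: 18.42
ee_pos: [0.5303, 0.0079, 0.0358]
tool_rot: [-0.387, -3.116, -0.0]
wrist_force: [-6.4, 0.8, 2.3]
gripper_width: 0.389
grasp_force: 60.1
t 18.43 tcp [530.3   7.9  35.8] phi 165.83 tilt 0.11 F [-6.4  0.8  2.3] M [ 0.28  1.27 -0.03] w 0.389 g 60.1
```

```bash
python3 -m pendant '[[[-0.8,0,0,0,0],[0,0,0,0,0],[0,0,0,0,0],[0,0,0,0,0],[0,0,0,0,0]]]'
python3 - <<'E'
from h import *
tool()
f=grab('top'); b=grab('scene')
cv2.imwrite('pics/c3.png',np.vstack([cv2.resize(f['pixels'][150:250,180:340,::-1],(640,400))[:300],cv2.resize(b['pixels'][190:290,200:400,::-1],(640,300))]))
E
```

```text
t: 19.05
ee_pos: [0.5304, 0.0079, 0.0357]
tool_rot: [-0.387, -3.114, -0.0]
wrist_force: [-7.9, 1.6, 2.5]
gripper_width: 0.388
grasp_force: 60.3
t 19.05 tcp [530.4   7.9  35.7] phi 165.84 tilt 0.19 F [-7.9  1.6  2.5] M [ 0.42  1.75 -0.03] w 0.388 g 60.3
```

View pics/c3.png

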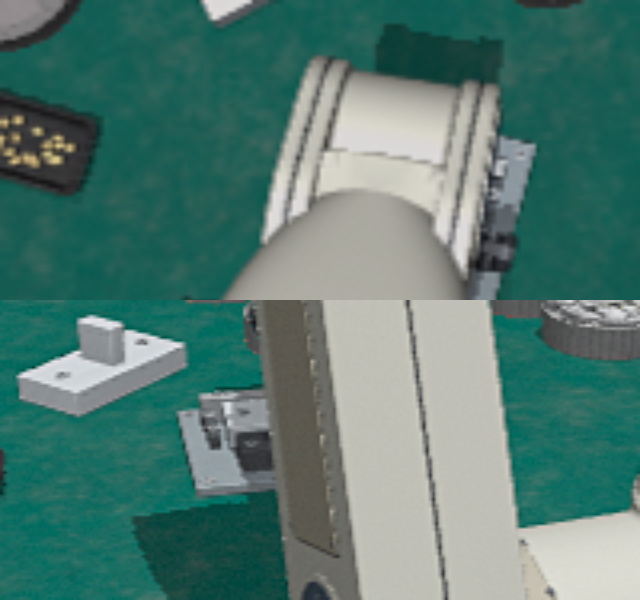

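Both views show the tile still flat in the bed (scene crop (245,410)) and the tray unmoved. The arm hides the spacer, but a 3.9 mm advance before the push force rose matches the 4 mm gap. One small extra push, then I'll hand in.

```bash
python3 -m pendant '[[[-0.5,0,0,0,0],[0,0,0,0,0],[0,0,0,0,0],[0,0,0,0,0],[0,0,0,0,0],[0,0,0,0,0]]]'
python3 - <<'E'
from h import *
s,M=tool()
F=s['wrist_force']
if 6<-F[0]<25 and s['grasp_force']>20: print(r.sign_off())
E
```

```text
t: 19.9
ee_pos: [0.5304, 0.0079, 0.0357]
tool_rot: [-0.387, -3.114, -0.001]
wrist_force: [-9.9, 2.9, 4.5]
gripper_width: 0.387
grasp_force: 60.5
t 19.9 tcp [530.4   7.9  35.7] phi 165.84 tilt 0.23 F [-9.9  2.9  4.5] M [ 0.46  2.18 -0.07] w 0.387 g 60.5
the job is handed in; nothing more can be done
None
```

I handed the job in at 19.9 s with the tile flush on the fence and the spacer, still gripped, pushing it at about 10 N; the arm hid the spacer from both cameras, so its seating in the wide gap is judged from force and travel, and no verdict came back.

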